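# Load an assay cartridge into a luminescence reader through its light flaps

## Robot

A 7-joint arm with a two-finger parallel gripper is mounted at the origin on a cart in front of the work surface, level with it; the furniture and walls round the work are solid. World frame = base frame: x ahead of the robot, y to its left, z up, the work surface at z = 0. Lengths are in mm, angles in rad, forces in N, time in s.
With the tool pointing down it reaches from about 400 to 900 mm from the base axis. Payload 5.5 kg.
Tool frame: the origin (TCP) lies on the mounting face of the last link; the fingertips stand 178 mm ahead of it and the grasp point (between the pads) lies 159 mm ahead of it; z points along the fingers, y is the line along which they close (so a half turn about z gives the same grasp; the last joint's range is limited). The gripper opens to 92 mm and grips with 3 to 60 N. Pads are 19 mm wide; open, the fingers measure 130 mm over their backs; the gripper's body (75 mm by 190 mm) begins 47 mm behind the grasp point.
Start: joints at [-0.879, 0.501, -0.427, 1.55, 0.221, 1.138, -0.21], TCP at [270.225, 591.164, 404.729] pointing down, gripper open.
Joint ranges: [-2.88, 2.88], [-0.31, 2.03], [-1.54, 1.56], [0.2, 2.42], [-1.41, 4.55], [0.19, 2.02], [-2.57, 2.57]. Speed limits (rad/s): [2.57, 2.57, 3.14, 3.14, 3.14, 3.14, 3.14].

## Interface

Orientations are given as a 3x3 rotation matrix whose columns are the frame's x, y, z axes.
In Python, from workcell import arm gives the robot as it stands.
- The arm moves only by the tool arm_command, never from a script. Its argument "deltas" is a list of rows, each a list of 6 numbers: the shift along the world's x, y, z in units of 6 cm (1.0 is 6 cm), then the turn, a rotation vector about the world's x, y, z in units of 0.15 rad (1.0 is 0.15 rad). A call has 1 to 12 rows; each row shifts and turns the commanded pose from where the row before left it; what a row does not reach is not made up. A row lasts 1/8 s, in which the tool goes at most 62.5 mm and 10.7 degrees, less where a joint would pass 70% of its speed; a pose out of reach is approached as far as the arm can. A call with a number of a shift or a turn outside -1 to 1 is refused whole. A call with a gripper value outside its range is refused whole. "fingers" is the finger opening in mm, from 0 to 91.8, set as the call begins (left out, the last holds). The fingers move at their own pace and stop on an object; the grip force is fixed at half the most. Time passes only in rows, so rows that do not move let the fingers close. It gives the time, the measured TCP pose, the force, the opening and the grip force at its end, in the units of the state.
- arm.sense(): the state, without advancing time (a new reading comes with each control period).
- arm.capture(name): name is "scene" or "top" or "wrist"; returns the picture (480x640x3 uint8, red, green, blue); there is no depth.
- arm.camera_model(name): a dict with "vertical_fov" (degrees; the focal length in pixels is half the picture's height over the tangent of half this angle, whatever the lens; pixels are square), "cx", "cy" (the principal point, pixels), "k1" (the pictures are not rectified: a ray, as slopes to the right and down, at radius r is drawn at 1 + k1 r^2 times it, then the intrinsics apply), "world_to_cam" (4x4, takes a point from world to camera coordinates); the wrist camera has in their place "tool_from_camera" (4x4, takes a point from camera to tool coordinates, whose origin is the TCP and whose axes are the flange's). Camera axes: x right, y up, looking along -z (the intrinsics and any distortion apply to the point x, -y, -z); pixel columns grow to the right and rows downward; lengths in mm; the calibration is good to about 2 mm. A picture is of the moment at which its call begins: read the wrist's pose just before it. camera_model takes no time and is no camera call.
- arm.close_job(): hands the job in; it is judged then, once.
The state is a dict: "time_s": time; "qpos": joint angles; "joint_vel": joint speeds; "joint_torque": joint torques, N m; "tool_pos": TCP position; "orientation": TCP orientation; "wrist_force": force on the tool from outside, world axes, zero at the start; "torque": the same for the moment, N m; "width": finger opening in mm; "gripper_force": force on a finger pad.
Only numpy, scipy, OpenCV 4.12 (cv2) and the standard library are available. Lean on these libraries where they do the work, as an engineer would, in place of code of your own. Each camera call takes 0.05 s, during which the arm holds its last target. There are 200 camera calls.

## Task

Take the one unused assay cartridge (the tall one that still has its grip tab) from the aluminium rack and push it, tab up, down through the spring light flaps of the reader until it is latched fully home, so that it stays down and both flaps close over it. Feel for the stop and do not press the cartridge into the reader with more than about 20 N. Leave the used cartridges in the rack and disturb nothing else.

Things in the scene. Friction and masses are not known exactly. Their poses are not given: they have to be found in the camera images.
- cartridge: The unused cartridge: rigid white plate 14 mm thick (x), 68 mm tall (z), about 60 g. Lower 36 mm is 50 mm wide (y), upper 32 mm is a grip tab 30 mm wide, leaving a square shoulder 10 mm wide each side of the tab. The lowest 4 mm is a nose 11.5 x 46.5 mm. Same either way round. Origin at the centre of its underside.
- cartridge_mid (a point): Centre of the unused cartridge, 34 mm above its underside; x thickness, y width, z up to the tab. At the start it stands upright in one of the rack's three slots (which one varies), its width along the rack's y, its lower 20 mm in the slot with about 1 mm play all round.
- reader: White and grey bench-top reader, 220 (x) x 180 (y) x 133 mm (z), fixed; origin at the centre of its underside, sloping display at its front (-x), flat deck 133 mm above the bench. If the cartridge is let go before it is latched, a spring ejector inside lifts it again by up to 21 mm; once latched it stays down by itself.
- port (a point): Centre of the port in the deck, at deck height: opening 46 (x) x 80 mm (y) with a bezel 1.5 mm high, closed by two flaps that meet in the middle along y. Cartridge width goes along y, thickness along x, tab up. Axes are the reader's. Down to 42 mm below the deck the opening stays that wide: room for shut fingertips to follow the cartridge.
- shaft (a point): Mouth of the guide shaft, centred 52.5 mm straight below the port. The shaft goes on down with about 1.2 mm play each side of the cartridge; a funnel over it, from 42 to 52 mm below the deck, takes an error of about 5 mm. Two spring pawls rub on the cartridge's narrow ends from 5 mm above to 12 mm below here on (a few N; it then no longer falls by itself).
- home (a point): Middle of the range where the underside of the latched cartridge can lie, 97.5 mm below the port; the true place is a hidden setting up to 8 mm above or below (tab top 21.5 to 37.5 mm below the deck). The ejector pushes up with 3 to 5.5 N over the last 21 mm; at home the pawls snap over the shoulders; a hard stop lies 1.5 mm lower: force rises steeply.
- rack: Aluminium block 138 (x) x 74 (y) x 28 mm (z) with three slots in a row along x, at x = -42, 0 and +42 mm, slot floor 8 mm above the bench; origin at the centre of its underside. It is fixed.
- used_1: Used cartridge in another slot: the same lower body, but the tab is snapped off, so it is only about 41 mm tall. Origin at the centre of its underside. To be left in the rack.
- used_2: The other used cartridge, like used_1. To be left in the rack.
- flap_front (a joint): Angle of the front flap, rad: 0 closed (level, just under the deck), grows to 1.45 as it is pushed down into the port. Hinged along the port's front edge, 23 mm long, light closing spring (about 1 to 2 N at its edge).
- flap_back (a joint): The same for the back flap, hinged along the port's back edge.
- flask: Glass conical flask, 66 mm across and 77 mm tall, standing beside the reader; origin at the centre of its underside.
- petri_dish: Petri dish, 58 mm across and 15 mm tall, near the rack; origin at the centre of its underside.
- coverslips: Small box 30 x 30 x 14 mm beside the rack; origin at the centre of its underside.
Not all that is in view belongs to the job. What is shaped like the cartridge but brown is not meant.

How it is judged:
By the outcome, as a careful person would: the job done as asked, in the order asked, and still so for the second after the job is handed in, with the robot touching nothing.
It also fails if it takes over 58 s, if anything falls off the work surface, if the arm or the gripper's body presses on something with over 40 N, if the wrist force passes 120 N, or if a joint passes its speed limit or range.

## Working session

There is one attempt and no reset: what is moved stays moved. The work goes in short steps, Python scripts to look and compute and a tool call to move; the robot and the scene stay as the last step left them, time stands still between calls to the robot, and variables do not carry over. Pictures are saved under pics/ and viewed, at most 10 in all, crops included, and the job is handed in when it is done.

Besides the shell and the picture viewer there is one more tool, called after ">>>" in YAML: its name, and indented under it one key for each argument. arm_command: Moves the arm, as the interface text tells. Its arguments: {"type":"object","properties":{"deltas":{"type":"array"},"fingers":{"type":"number"}},"required":["deltas"]}

```bash
mkdir -p pics; ls; cat > h.py <<'E'
import numpy as np, cv2
from workcell import arm
def shot(n,f):
    s=arm.sense(); im=arm.capture(n); cv2.imwrite('pics/'+f,cv2.cvtColor(im,cv2.COLOR_RGB2BGR)); return s,im
def cam(n,s=None):
    m=arm.camera_model(n); f=240/np.tan(np.radians(m['vertical_fov'])/2)
    if n=='wrist':
        T=np.eye(4);T[:3,:3]=np.array(s['orientation']).reshape(3,3);T[:3,3]=s['tool_pos']
        C=T@np.array(m['tool_from_camera'])
    else: C=np.linalg.inv(np.array(m['world_to_cam']))
    return f,m['cx'],m['cy'],m['k1'],C
def ray(c,u,v):
    f,cx,cy,k,C=c
    d=cv2.undistortPoints(np.array([[[u,v]]],float),np.array([[f,0,cx],[0,f,cy],[0,0,1]]),np.array([k,0,0,0.]))[0,0]
    return C[:3,3],C[:3,:3]@np.array([d[0],-d[1],-1])
def plane(c,u,v,z):
    o,d=ray(c,u,v); return o+d*(z-o[2])/d[2]
def proj(c,p):
    f,cx,cy,k,C=c; q=np.linalg.inv(C)@np.append(p,1); x,y=q[0]/-q[2],-q[1]/-q[2]; r=1+k*(x*x+y*y)
    return np.array([cx+f*x*r,cy+f*y*r])
E
python3 - <<'E'
from h import *
for n in('scene','top'): shot(n,n+'0.png')
s,_=shot('wrist','wrist0.png')
print(s)
for n in('scene','top','wrist'): print(n,[np.round(x,3) for x in cam(n,s)])
E
```

```text
pics
{'time_s': 0.1, 'qpos': array([-0.8787851 ,  0.5017732 , -0.42680332,  1.55132639,  0.22081681,
        1.13829128, -0.21033285]), 'joint_vel': array([ 0.00159341, -0.00137465, -0.0012104 , -0.00071328,  0.00181036,
       -0.0022034 , -0.00092995]), 'joint_torque': array([-9.97022493e-03, -5.67878258e+01, -5.83789408e+00, -2.79915601e+01,
       -6.89399103e-02,  2.41772976e-02,  7.60347007e-05]), 'tool_pos': array([270.18481551, 590.84429683, 403.77737879]), 'orientation': array([[-9.09466924e-01,  4.15775562e-01, -7.72477173e-04],
       [ 4.15776277e-01,  9.09465584e-01, -1.56173678e-03],
       [ 5.32094169e-05, -1.74152563e-03, -9.99998482e-01]]), 'wrist_force': array([ 0.18557084, -0.54818526, -0.0759115 ]), 'torque': array([ 0.01421724, -0.00842616, -0.00761853]), 'gripper_force': 0.0, 'width': 91.61040286847182}
scene [np.float64(544.927), np.float64(321.853), np.float64(241.364), np.float64(-0.094), array([[ 8.81000e-01,  2.58000e-01, -3.96000e-01,  4.45030e+01],
       [-4.72000e-01,  4.39000e-01, -7.65000e-01, -8.58346e+02],
       [-2.40000e-02,  8.61000e-01,  5.09000e-01,  6.72738e+02],
       [ 0.00000e+00,  0.00000e+00,  0.00000e+00,  1.00000e+00]])]
top [np.float64(599.257), np.float64(325.434), np.float64(233.725), np.float64(-0.208), array([[ 2.200000e-02,  9.940000e-01, -1.080000e-01,  3.585120e+02],
       [-1.000000e+00,  2.200000e-02, -2.000000e-03,  1.759200e+01],
       [ 0.000000e+00,  1.080000e-01,  9.940000e-01,  1.322802e+03],
       [ 0.000000e+00,  0.000000e+00,  0.000000e+00,  1.000000e+00]])]
wrist [np.float64(331.577), np.float64(320.651), np.float64(237.403), np.float64(-0.007), array([[ 4.16000e-01, -8.65000e-01, -2.80000e-01,  1.95171e+02],
       [ 9.09000e-01,  3.95000e-01,  1.30000e-01,  6.25788e+02],
       [-1.00000e-03, -3.08000e-01,  9.51000e-01,  3.84515e+02],
       [ 0.00000e+00,  0.00000e+00,  0.00000e+00,  1.00000e+00]])]
```

View pics/scene0.png

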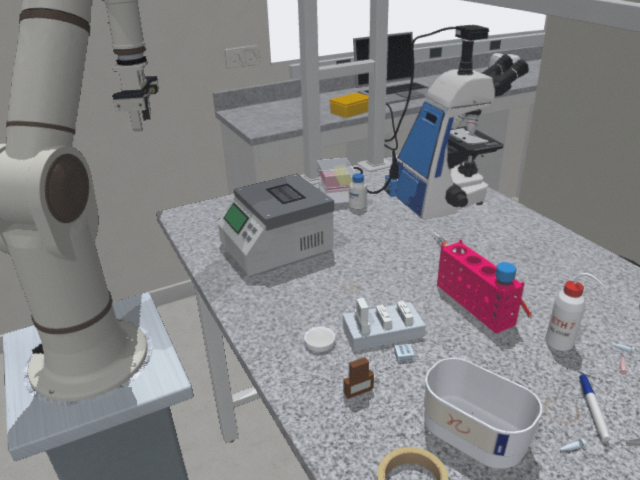

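View pics/top0.png

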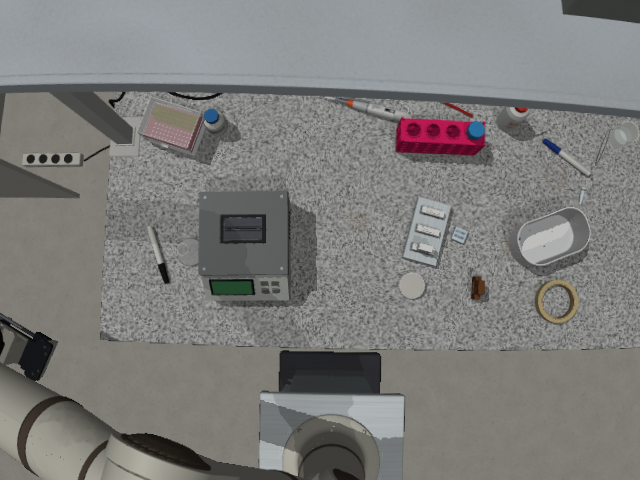

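The scene picture shows three candidates: the white tall one at scene (362,315) / top (424,248), the brown lookalike at scene (358,378) / top (478,288), and two short used ones at scene (384,317), (405,313). The white tall one in the slot nearest the robot fits. I'll confirm it in an enlarged crop and measure.

```bash
python3 - <<'E'
from h import *
a=cv2.imread('pics/scene0.png')[285:365,330:440]; b=cv2.imread('pics/top0.png')[190:275,385:475]; d=cv2.imread('pics/top0.png')[180:305,190:300]
o=np.zeros((600,800,3),np.uint8)
for im,x,y,k in((a,0,0,4),(b,0,325,3),(d,441,0,3)):
    r=cv2.resize(im,None,fx=k,fy=k,interpolation=cv2.INTER_CUBIC); r=r[:600-y,:800-x]; o[y:y+r.shape[0],x:x+r.shape[1]]=r
cv2.imwrite('pics/crop1.png',o)
c=cam('top')
for n,u,v,z in(('r',418,197,28),('r',452,206,28),('r',435,266,28),('r',404,258,28),('deck',200,193,133),('deck',288,192,133),('deck',289,275,133),('deck',198,275,133),('port',243,229,133),('tab',424,248,76)): print(n,np.round(plane(c,u,v,z)))
E
```

```text
r [ 585. -181.   28.]
r [ 567. -257.   28.]
r [ 434. -220.   28.]
r [ 450. -151.   28.]
deck [565. 277. 133.]
deck [570.  98. 133.]
deck [403.  91. 133.]
deck [399. 274. 133.]
port [493. 186. 133.]
tab [ 468. -187.   76.]
```

View pics/crop1.png

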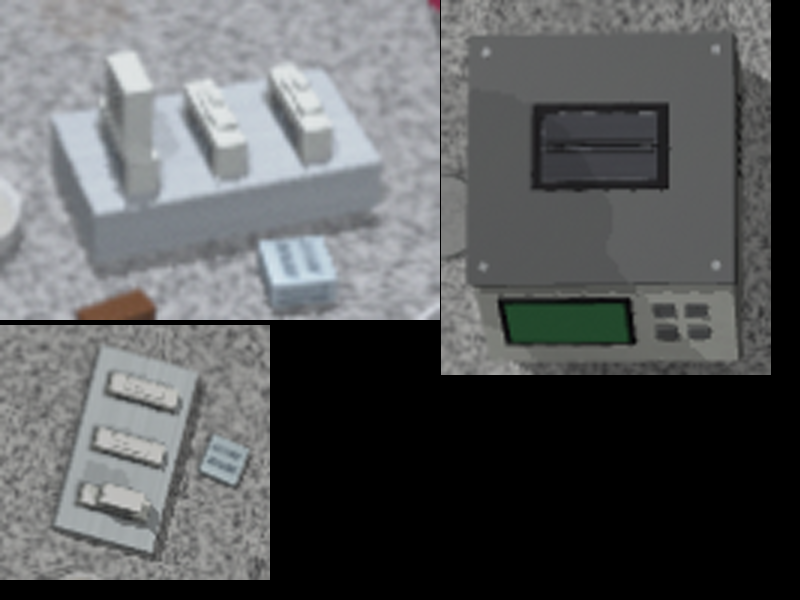

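The crop confirms it: the nearest slot holds the tall white plate with its tab; the two others are short, snapped-off used ones, and the brown one is a decoy. Port is near (493,186), tab near (468,-187). First I go over the reader.

>>> arm_command:
  deltas:
    - [0.37,-0.67,0,0,0,0.29]
    - [0.37,-0.67,0,0,0,0.29]
    - [0.37,-0.67,0,0,0,0.29]
    - [0.37,-0.67,0,0,0,0.29]
    - [0.37,-0.67,0,0,0,0.29]
    - [0.37,-0.67,0,0,0,0.29]
    - [0.37,-0.67,0,0,0,0.29]
    - [0.37,-0.67,0,0,0,0.29]
    - [0.37,-0.67,0,0,0,0.29]
    - [0.37,-0.67,0,0,0,0.29]
    - [0,0,0,0,0,0]
    - [0,0,0,0,0,0]

```text
time_s: 1.65
tool_pos: [491.9, 189.5, 404.5]
orientation: [[-1.0, -0.006, -0.001], [-0.006, 1.0, 0.0], [0.001, 0.001, -1.0]]
wrist_force: [-0.9, 0.0, 0.1]
width: 92.4
gripper_force: 0.0
```

```bash
python3 - <<'E'
from h import *
s,_=shot('wrist','w1.png'); np.save('w1.npy',cam('wrist',s)[4]); print(s['time_s'],s['tool_pos'],s['orientation'],s['qpos'])
E
```

```text
1.65 [491.90960235 189.52513534 404.54896169] [[-9.99982678e-01 -5.84718943e-03 -6.74274958e-04]
 [-5.84752464e-03  9.99982780e-01  4.96243024e-04]
 [ 6.71361720e-04  5.00177267e-04 -9.99999650e-01]] [-0.11440107  0.27053386 -0.35809933  1.86036796  0.10860257  1.03009637
  1.0600361 ]
```

View pics/w1.png

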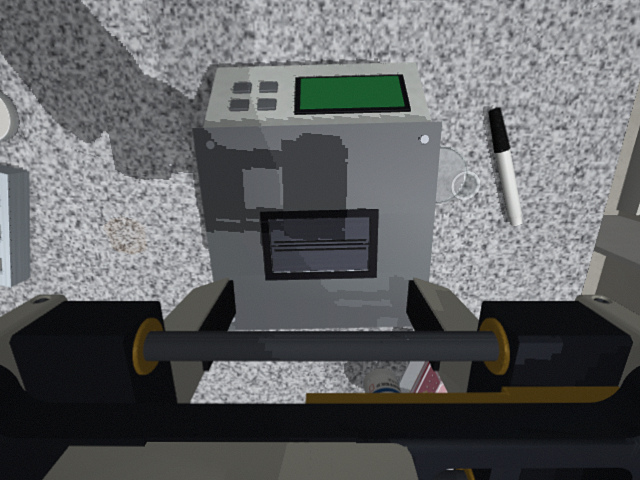

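The port's black bezel has outer corners at about (261,211), (378,209), (377,277), (266,280). I refine it by contour.

```bash
python3 - <<'E'
from h import *
im=cv2.imread('pics/w1.png'); f,cx,cy,k,_=cam('wrist',arm.sense()); c=(f,cx,cy,k,np.load('w1.npy'))
roi=(im.max(2)<45).astype(np.uint8); roi[:205]=0; roi[284:]=0; roi[:,:255]=0; roi[:,385:]=0
cs,_=cv2.findContours(roi,cv2.RETR_CCOMP,cv2.CHAIN_APPROX_NONE)
for q in sorted(cs,key=cv2.contourArea)[::-1][:3]:
    P=np.array([plane(c,*p[0],134.5)[:2] for p in q],np.float32); r=cv2.minAreaRect(P); print(cv2.contourArea(q),cv2.boundingRect(q),r)
g=cv2.cvtColor(im,cv2.COLOR_BGR2GRAY)
print([np.round(plane(c,u,v,133),1) for u,v in((210,145),(425,139))])
t=cv2.cvtColor(cv2.imread('pics/top0.png'),cv2.COLOR_BGR2GRAY); ct=cam('top')
m=(t<45).astype(np.uint8); z=np.zeros_like(m); z[205:250,210:275]=m[205:250,210:275]
cs,_=cv2.findContours(z,cv2.RETR_EXTERNAL,cv2.CHAIN_APPROX_NONE); q=max(cs,key=cv2.contourArea)
print(cv2.minAreaRect(np.array([plane(ct,*p[0],134.5)[:2] for p in q],np.float32)))
E
```

```text
7696.5 (260, 209, 118, 71) ((497.18438720703125, 188.58648681640625), (58.34397506713867, 92.36656188964844), 1.5235179662704468)
5264.5 (268, 216, 103, 58) ((497.3101501464844, 188.81185913085938), (47.595664978027344, 80.8272933959961), 1.7313188314437866)
66.5 (275, 248, 91, 4) ((500.4331359863281, 189.21981811523438), (1.7786537408828735, 72.4138412475586), 1.4982585906982422)
[array([420.1, 108.1, 133. ]), array([415. , 265.6, 133. ])]
((493.1880187988281, 186.3883056640625), (56.6151123046875, 90.94170379638672), 1.1694027185440063)
```

>>> arm_command:
  deltas:
    - [-0.07,-0.9,0,0,0,-0.25]
    - [-0.07,-0.9,0,0,0,-0.25]
    - [-0.07,-0.9,0,0,0,-0.25]
    - [-0.07,-0.9,0,0,0,-0.25]
    - [-0.07,-0.9,0,0,0,-0.25]
    - [-0.07,-0.9,0,0,0,-0.25]
    - [-0.07,-0.9,0,0,0,-0.1]
    - [0,0,0,0,0,0]
    - [0,0,0,0,0,0]
    - [0,0,0,0,0,0]
  fingers: 70

```text
time_s: 2.95
tool_pos: [463.4, -186.7, 404.7]
orientation: [[-0.974, 0.228, -0.0], [0.228, 0.974, 0.001], [0.0, 0.001, -1.0]]
wrist_force: [0.1, 1.0, 0.2]
width: 70.0
gripper_force: 0.0
```

```bash
python3 - <<'E'
from h import *
s,_=shot('wrist','w2.png'); np.save('w2.npy',cam('wrist',s)[4]); print(s['time_s'],s['tool_pos'],s['orientation'],s['qpos'])
E
```

```text
2.95 [ 463.36842137 -186.67403283  404.65832191] [[-9.73670797e-01  2.27958709e-01 -7.82557849e-05]
 [ 2.27958588e-01  9.73670536e-01  7.54374245e-04]
 [ 2.48161531e-04  7.16673094e-04 -9.99999712e-01]] [ 0.39516772  0.20311165 -0.07450666  1.93132559  0.01693692  1.00808146
  1.65396204]
```

View pics/w2.png

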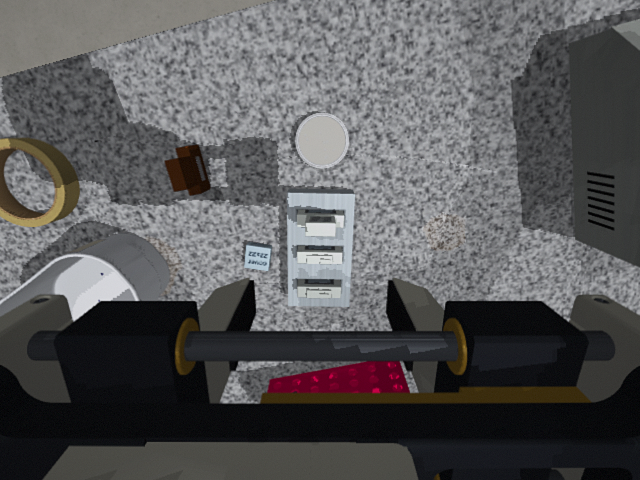

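```bash
python3 - <<'E'
from h import *
im=cv2.imread('pics/w2.png')[180:315,270:370]; cv2.imwrite('pics/c2.png',cv2.resize(im,None,fx=4.4,fy=4.4,interpolation=cv2.INTER_CUBIC))
f,cx,cy,k,_=cam('wrist',arm.sense()); c=(f,cx,cy,k,np.load('w2.npy'))
for u,v in((288,193),(354,193),(351,305),(289,306)): print(plane(c,u,v,28))
E
```

```text
[ 438.38136123 -216.50365793   28.        ]
[ 454.75421969 -146.71001714   28.        ]
[ 588.24165183 -177.36902325   28.        ]
[ 572.34891533 -250.97665758   28.        ]
```

View pics/c2.png

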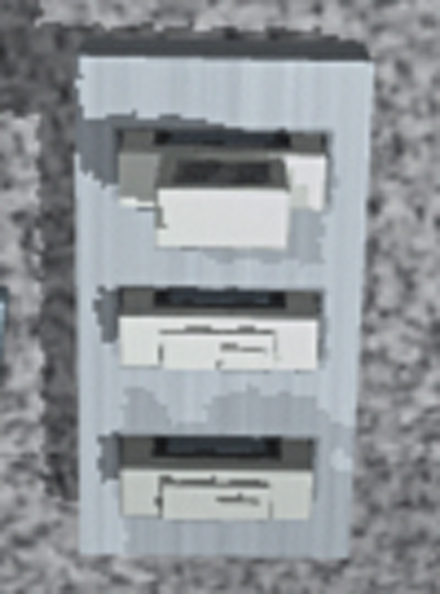

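The crop shows the tall cartridge's tab top at crop (157..288, 187..247), i.e. picture (320.5, 229); the rack top's corners are at about (288,193), (354.5,193.5), (349,306.4), (288,306).

```bash
python3 - <<'E'
from h import *
f,cx,cy,k,_=cam('wrist',arm.sense()); c=(f,cx,cy,k,np.load('w2.npy'))
P=[plane(c,270+u/4.4-.4,180+v/4.4-.4,z) for u,v,z in((157,188,76),(288,186,76),(288,248,76),(158,245,76),(80,58,28),(372,60,28),(348,556,28),(80,555,28))]
T=np.mean(P[:4],0);print('tab',T,[np.degrees(np.arctan2(-(b-a)[0],(b-a)[1])) for a,b in((P[0],P[1]),(P[3],P[2]))],[np.linalg.norm(P[1]-P[0]),np.linalg.norm(P[3]-P[0])])
R=np.mean(P[4:],0); print('rack',R,[np.degrees(np.arctan2((b-a)[1],(b-a)[0])) for a,b in((P[4],P[7]),(P[5],P[6]))],np.linalg.norm(P[7]-P[4]),np.linalg.norm(P[5]-P[4]))
r=cv2.minAreaRect(np.array(P[4:],np.float32)[:,:2]);print(r)
for t in(-12.5,-13.5): a=np.radians(t);print('slot',R[:2]-42*np.array([np.cos(a),np.sin(a)]))
ct=cam('top'); print('top tab',plane(ct,385+125/3-.3,190+(500-325)/3-.3,76))
E
```

```text
tab [ 472.12866504 -188.46655019   76.        ] [np.float64(-12.30196377739595), np.float64(-14.597747419928996)] [np.float64(28.779370694626724), np.float64(13.137077997237174)]
rack [ 513.42342656 -198.99242137   28.        ] [np.float64(-14.945048171370365), np.float64(-14.155424541935297)] 138.2416277274999 72.08595707030683Traceback (most recent call last):
  File "<stdin>", line 6, in <module>
cv2.error: OpenCV(4.12.0) /io/opencv/modules/imgproc/src/convhull.cpp:143: error: (-215:Assertion failed) total >= 0 && (depth == CV_32F || depth == CV_32S) in function 'convexHull'
```

>>> arm_command:
  deltas:
    - [0.14,-0.03,0,0,0,-0.09]
    - [0,0,-0.48,0,0,0]
    - [0,0,-0.48,0,0,0]
    - [0,0,-0.48,0,0,0]
    - [0,0,-0.48,0,0,0]
    - [0,0,-0.48,0,0,0]
    - [0,0,-0.3,0,0,0]
    - [0,0,-0.18,0,0,0]
    - [0,0,0,0,0,0]
    - [0,0,0,0,0,0]
  fingers: 60

```text
time_s: 4.25
tool_pos: [471.8, -190.7, 232.6]
orientation: [[-0.97, 0.245, 0.001], [0.245, 0.97, -0.0], [-0.001, -0.0, -1.0]]
wrist_force: [0.0, 0.5, 0.6]
width: 59.7
gripper_force: 0.0
```

>>> arm_command:
  deltas:
    - [0,0,0,0,0,0]
    - [0,0,0,0,0,0]
    - [0,0,0,0,0,0]
    - [0,0,0,0,0,0]
    - [0,0,0,0,0,0]
    - [0,0,0,0,0,0]
  fingers: 20

```text
time_s: 5.0
tool_pos: [471.3, -190.6, 232.0]
orientation: [[-0.97, 0.245, 0.0], [0.245, 0.97, -0.0], [-0.0, 0.0, -1.0]]
wrist_force: [0.2, -0.2, 0.2]
width: 29.7
gripper_force: 29.9
```

>>> arm_command:
  deltas:
    - [0,0,0.2,0,0,0]
    - [0,0,0.4,0,0,0]
    - [0,0,0.5,0,0,0]
    - [0,0,0.5,0,0,0]
    - [0,0,0.5,0,0,0]
    - [0,0,0.5,0,0,0]
    - [0,0,0.3,0,0,0]
    - [0,0,0,0,0,0]

```text
time_s: 6.0
tool_pos: [471.5, -190.8, 407.9]
orientation: [[-0.97, 0.245, 0.003], [0.245, 0.97, -0.001], [-0.004, -0.0, -1.0]]
wrist_force: [-0.2, 0.1, -0.7]
width: 29.7
gripper_force: 29.9
```

>>> arm_command:
  deltas:
    - [0.05,0.75,0,0,0,0.2]
    - [0.05,0.9,0,0,0,0.3]
    - [0.05,0.9,0,0,0,0.3]
    - [0.05,0.9,0,0,0,0.3]
    - [0.05,0.9,0,0,0,0.3]
    - [0.05,0.9,0,0,0,0.3]
    - [0.05,0.75,0,0,0,0.15]
    - [0.05,0.3,0,0,0,0]
    - [0,0,0,0,0,0]
    - [0,0,0,0,0,0]
    - [0,0,0,0,0,0]

```text
time_s: 7.38
tool_pos: [495.5, 185.4, 405.8]
orientation: [[-1.0, -0.027, -0.0], [-0.027, 1.0, -0.001], [0.0, -0.001, -1.0]]
wrist_force: [0.2, -0.9, -0.8]
width: 30.1
gripper_force: 29.9
```

```bash
python3 - <<'E'
from h import *
s,im=shot('wrist','w3.png'); np.save('w3.npy',cam('wrist',s)[4]); print(s['time_s'],s['tool_pos'],s['orientation'],s['width'])
_,t=shot('scene','s3.png')
a=cv2.imread('pics/w3.png')[120:340,160:480]; b=cv2.imread('pics/s3.png')[60:240,180:380]
o=np.zeros((600,800,3),np.uint8); a=cv2.resize(a,None,fx=1.35,fy=1.35); b=cv2.resize(b,None,fx=1.8,fy=1.8)
o[:a.shape[0],:a.shape[1]]=a; o[-b.shape[0]:,435:435+b.shape[1]]=b; cv2.imwrite('pics/c3.png',o)
E
```

```text
7.375 [495.50008476 185.4007758  405.76302723] [[-9.99630399e-01 -2.71844299e-02 -2.67120598e-04]
 [-2.71841508e-02  9.99629944e-01 -9.98065539e-04]
 [ 2.94153591e-04 -9.90435207e-04 -9.99999466e-01]] 30.110287725953125
```

View pics/c3.png

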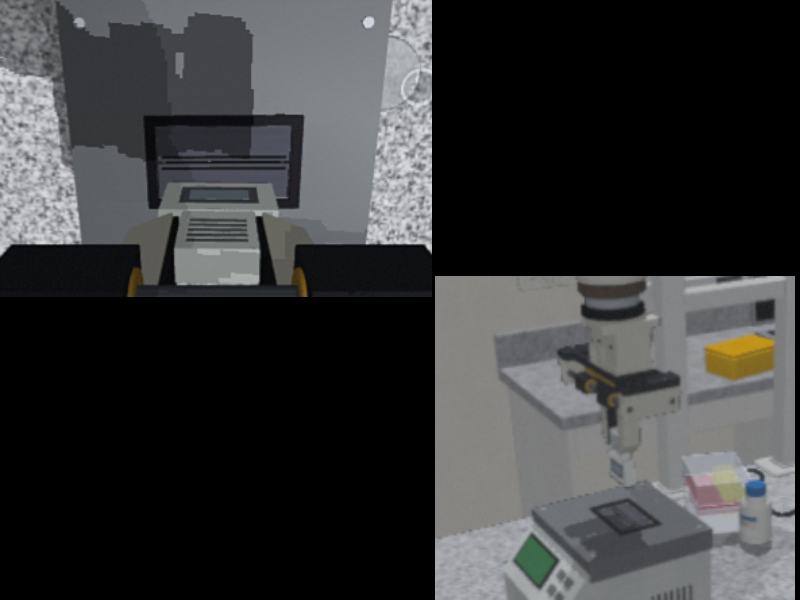

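The cartridge is held upright and straight over the port; its shoulder edge is at about (278..366, 275), and the bezel's front corners are at (267,206) and (384,205).

```bash
python3 - <<'E'
from h import *
f,cx,cy,k,_=cam('wrist',arm.sense()); c=(f,cx,cy,k,np.load('w3.npy'))
for n,u,v,z in(('shoulderF',160,212,217.8),('shoulderF',278,212,217.8),('tabF',175,243,249.8),('tabF',260,243,249.8),('noseF',164,184,184),('noseF',273,184,184),('bezel',144,116,134.5),('bezel',303,115,134.5),('bezelBL',149,208,134.5),('bezelBR',299,208,134.5)): print(n,np.round(plane(c,160+u/1.35-.4,120+v/1.35-.4,z),1))
E
```

```text
shoulderF [491.2 161.4 217.8]
shoulderF [489.8 210.  217.8]
tabF [487.8 170.5 249.8]
tabF [487.  199.6 249.8]
noseF [492.  159.2 184. ]
noseF [490.5 212.  184. ]
bezel [469.8 142.3 134.5]
bezel [466.7 233.5 134.5]
bezelBL [527.3 144.  134.5]
bezelBR [524.8 236.  134.5]
```

>>> arm_command:
  deltas:
    - [0.02,0.045,-0.2,0,0,0.01]
    - [0,0,-0.3,0,0,0]
    - [0,0,-0.3,0,0,0]
    - [0,0,-0.2,0,0,0]
    - [0,0,-0.2,0,0,0]
    - [0,0,-0.2,0,0,0]
    - [0,0,0,0,0,0]
    - [0,0,0,0,0,0]

```text
time_s: 8.48
tool_pos: [495.7, 190.0, 321.1]
orientation: [[-0.999, -0.032, -0.003], [-0.032, 0.999, -0.001], [0.003, -0.001, -1.0]]
wrist_force: [-1.1, 0.5, -6.1]
width: 30.0
gripper_force: 29.8
```

>>> arm_command:
  deltas:
    - [0,0,-0.05,0,0,0]
    - [0,0,-0.05,0,0,0]
    - [0,0,-0.05,0,0,0]
    - [0,0,0,0,0,0]
    - [0,0,0,0,0,0]

```text
time_s: 9.1
tool_pos: [496.7, 190.1, 313.1]
orientation: [[-0.999, -0.032, 0.001], [-0.032, 0.999, 0.0], [-0.001, 0.0, -1.0]]
wrist_force: [1.6, 0.4, -0.8]
width: 29.8
gripper_force: 29.9
```

>>> arm_command:
  deltas:
    - [0,-0.02,-0.04,0,0,0]
    - [0,0,-0.04,0,0,0]
    - [0,0,-0.04,0,0,0]
    - [0,0,0,0,0,0]

```text
time_s: 9.6
tool_pos: [496.4, 188.7, 305.5]
orientation: [[-0.999, -0.032, -0.0], [-0.032, 0.999, -0.0], [0.0, -0.0, -1.0]]
wrist_force: [0.6, 0.0, 0.4]
width: 30.0
gripper_force: 29.9
```

>>> arm_command:
  deltas:
    - [0,0,-0.03,0,0,0]
    - [0,0,-0.03,0,0,0]
    - [0,0,0,0,0,0]
    - [0,0,0,0,0,0]

```text
time_s: 10.1
tool_pos: [496.5, 188.9, 302.1]
orientation: [[-0.999, -0.032, 0.0], [-0.032, 0.999, 0.0], [-0.0, 0.0, -1.0]]
wrist_force: [0.9, 0.8, 0.7]
width: 29.8
gripper_force: 29.9
```

>>> arm_command:
  deltas:
    - [0,0,-0.03,0,0,0]
    - [0,0,-0.03,0,0,0]
    - [0,0,-0.03,0,0,0]
    - [0,0,0,0,0,0]
    - [0,0,0,0,0,0]

```text
time_s: 10.72
tool_pos: [496.5, 188.9, 296.7]
orientation: [[-0.999, -0.032, 0.0], [-0.032, 0.999, 0.0], [-0.0, 0.0, -1.0]]
wrist_force: [2.0, 0.5, 2.4]
width: 29.8
gripper_force: 31.3
```

>>> arm_command:
  deltas:
    - [0,0,-0.03,0,0,0]
    - [0,0,-0.03,0,0,0]
    - [0,0,-0.03,0,0,0]
    - [0,0,0,0,0,0]
    - [0,0,0,0,0,0]

```text
time_s: 11.35
tool_pos: [496.3, 188.8, 291.1]
orientation: [[-0.999, -0.032, -0.0], [-0.032, 0.999, -0.0], [0.0, -0.0, -1.0]]
wrist_force: [0.3, -0.0, 2.9]
width: 29.9
gripper_force: 31.6
```

>>> arm_command:
  deltas:
    - [0,0,0,0,0,0]
    - [0,0,0,0,0,0]
    - [0,0,0,0,0,0]
    - [0,0,0,0,0,0]
  fingers: 36

```text
time_s: 11.85
tool_pos: [496.3, 188.8, 291.2]
orientation: [[-0.999, -0.032, -0.001], [-0.032, 0.999, -0.0], [0.001, -0.0, -1.0]]
wrist_force: [0.2, 0.4, 0.7]
width: 35.9
gripper_force: 1.7
```

>>> arm_command:
  deltas:
    - [0,0,0.1,0,0,0]
    - [0,0,0.2,0,0,0]
    - [0,0,0.25,0,0,0]
    - [0,0,0.25,0,0,0]
    - [0,0,0,0,0,0]

```text
time_s: 12.48
tool_pos: [497.1, 189.2, 341.3]
orientation: [[-0.999, -0.032, 0.004], [-0.032, 1.0, 0.001], [-0.004, 0.001, -1.0]]
wrist_force: [0.1, 0.5, 0.5]
width: 35.6
gripper_force: 0.0
```

>>> arm_command:
  deltas:
    - [0,0,0,0,0,0]
    - [0,0,0,0,0,0]
    - [0,0,0,0,0,0]
    - [0,0,0,0,0,0]
  fingers: 0

```text
time_s: 12.98
tool_pos: [496.3, 188.8, 339.0]
orientation: [[-0.999, -0.032, -0.001], [-0.032, 0.999, -0.0], [0.001, -0.0, -1.0]]
wrist_force: [-0.3, 0.5, -0.5]
width: 2.1
gripper_force: 0.0
```

```bash
python3 - <<'E'
from h import *
shot('wrist','w4.png'); _,t=shot('scene','s4.png'); shot('top','t4.png')
a=cv2.imread('pics/w4.png')[130:340,200:440]; b=cv2.imread('pics/s4.png')[140:240,220:340]; d=cv2.imread('pics/t4.png')[180:290,190:300]
o=np.zeros((600,800,3),np.uint8)
for im,x,y,k in((a,0,0,1.8),(b,435,0,3),(d,435,302,2.7)):
    r=cv2.resize(im,None,fx=k,fy=k); r=r[:600-y,:800-x]; o[y:y+r.shape[0],x:x+r.shape[1]]=r
cv2.imwrite('pics/c4.png',o)
E
```

```text
(no output)
```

View pics/c4.png

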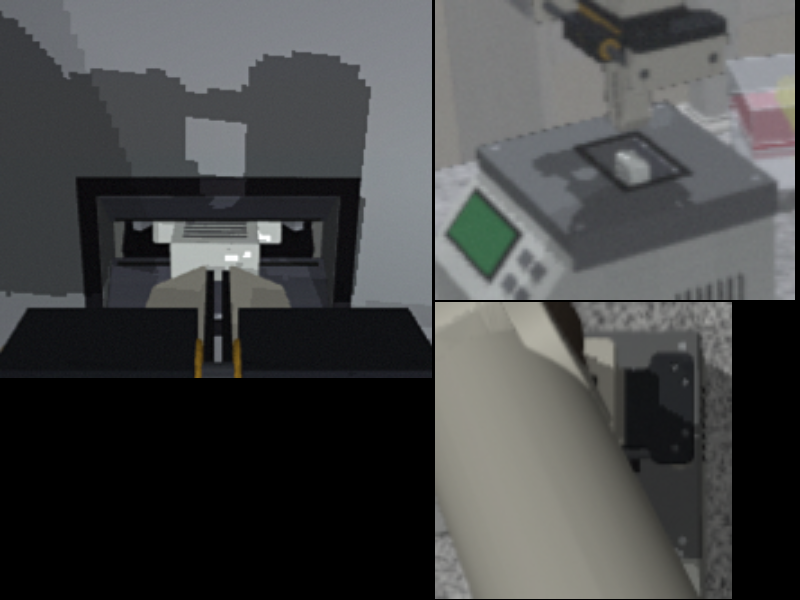

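The wrist view shows the cartridge standing in the shaft, its tab slightly above the deck at picture (318,265), with the shut fingers right behind and above it. Now I push with shut fingers.

>>> arm_command:
  deltas:
    - [0,0,-0.15,0,0,0]
    - [0,0,-0.2,0,0,0]
    - [0,0,-0.1,0,0,0]
    - [0,0,-0.05,0,0,0]
    - [0,0,0,0,0,0]

```text
time_s: 13.75
tool_pos: [496.4, 188.9, 309.1]
orientation: [[-0.999, -0.032, -0.0], [-0.032, 0.999, -0.0], [0.0, -0.0, -1.0]]
wrist_force: [0.5, -0.2, 0.4]
width: 0.6
gripper_force: 0.0
```

>>> arm_command:
  deltas:
    - [0,0,-0.04,0,0,0]
    - [0,0,-0.04,0,0,0]
    - [0,0,-0.04,0,0,0]
    - [0,0,-0.04,0,0,0]

```text
time_s: 14.25
tool_pos: [496.8, 189.2, 300.4]
orientation: [[-0.999, -0.032, 0.001], [-0.032, 0.999, 0.001], [-0.001, 0.001, -1.0]]
wrist_force: [-0.7, 0.9, 5.8]
width: 0.4
gripper_force: 2.8
```

>>> arm_command:
  deltas:
    - [0,0,-0.03,0,0,0]
    - [0,0,-0.03,0,0,0]
    - [0,0,0,0,0,0]

```text
time_s: 14.62
tool_pos: [496.7, 189.2, 296.8]
orientation: [[-0.999, -0.032, 0.001], [-0.032, 0.999, 0.001], [-0.001, 0.001, -1.0]]
wrist_force: [-0.8, 1.2, 5.4]
width: 0.4
gripper_force: 2.9
```

>>> arm_command:
  deltas:
    - [0,0,-0.02,0,0,0]
    - [0,0,-0.02,0,0,0]
    - [0,0,-0.02,0,0,0]
    - [0,0,0,0,0,0]

```text
time_s: 15.12
tool_pos: [497.1, 189.3, 293.7]
orientation: [[-0.999, -0.032, 0.002], [-0.032, 0.999, 0.001], [-0.002, 0.001, -1.0]]
wrist_force: [-0.0, 0.5, 7.8]
width: 0.6
gripper_force: 3.8
```

>>> arm_command:
  deltas:
    - [0,0,-0.015,0,0,0]
    - [0,0,-0.015,0,0,0]
    - [0,0,0,0,0,0]

```text
time_s: 15.5
tool_pos: [497.1, 189.3, 291.9]
orientation: [[-0.999, -0.032, 0.003], [-0.032, 0.999, 0.001], [-0.003, 0.001, -1.0]]
wrist_force: [-0.3, -0.2, 8.1]
width: 0.7
gripper_force: 3.9
```

>>> arm_command:
  deltas:
    - [0,0,-0.015,0,0,0]
    - [0,0,-0.015,0,0,0]
    - [0,0,0,0,0,0]

```text
time_s: 15.88
tool_pos: [497.2, 189.3, 290.1]
orientation: [[-0.999, -0.032, 0.003], [-0.032, 0.999, 0.001], [-0.003, 0.001, -1.0]]
wrist_force: [0.3, -0.6, 6.9]
width: 0.6
gripper_force: 3.9
```

>>> arm_command:
  deltas:
    - [0,0,-0.015,0,0,0]
    - [0,0,-0.015,0,0,0]
    - [0,0,0,0,0,0]

```text
time_s: 16.25
tool_pos: [496.9, 189.3, 288.0]
orientation: [[-0.999, -0.032, 0.002], [-0.032, 0.999, 0.001], [-0.002, 0.001, -1.0]]
wrist_force: [-0.2, 0.4, 6.5]
width: 0.1
gripper_force: 3.7
```

>>> arm_command:
  deltas:
    - [0,0,-0.015,0,0,0]
    - [0,0,-0.015,0,0,0]
    - [0,0,0,0,0,0]

```text
time_s: 16.62
tool_pos: [496.8, 189.2, 286.1]
orientation: [[-0.999, -0.032, 0.002], [-0.032, 0.999, 0.001], [-0.002, 0.001, -1.0]]
wrist_force: [0.3, 0.3, 6.2]
width: 0.3
gripper_force: 3.6
```

>>> arm_command:
  deltas:
    - [0,0,-0.015,0,0,0]
    - [0,0,-0.015,0,0,0]
    - [0,0,0,0,0,0]

```text
time_s: 17.0
tool_pos: [497.0, 189.3, 284.8]
orientation: [[-0.999, -0.032, 0.002], [-0.032, 0.999, 0.001], [-0.002, 0.001, -1.0]]
wrist_force: [-1.8, -0.3, 8.9]
width: 0.2
gripper_force: 6.4
```

>>> arm_command:
  deltas:
    - [0,0,-0.015,0,0,0]
    - [0,0,-0.015,0,0,0]
    - [0,0,0,0,0,0]

```text
time_s: 17.38
tool_pos: [497.1, 189.4, 284.5]
orientation: [[-0.999, -0.032, 0.003], [-0.032, 0.999, 0.0], [-0.003, 0.0, -1.0]]
wrist_force: [-5.9, -2.7, 23.5]
width: 0.5
gripper_force: 12.6
```

Hard stop felt; back off at once and see whether it follows.

>>> arm_command:
  deltas:
    - [0,0,0.05,0,0,0]
    - [0,0,0.02,0,0,0]
    - [0,0,0,0,0,0]

```text
time_s: 17.75
tool_pos: [496.5, 189.1, 285.8]
orientation: [[-0.999, -0.032, 0.0], [-0.032, 0.999, 0.0], [-0.0, 0.0, -1.0]]
wrist_force: [0.3, 2.2, 2.2]
width: 0.5
gripper_force: 5.2
```

>>> arm_command:
  deltas:
    - [0,0,0.06,0,0,0]
    - [0,0,0.06,0,0,0]
    - [0,0,0,0,0,0]

```text
time_s: 18.12
tool_pos: [496.4, 188.5, 293.4]
orientation: [[-1.0, -0.031, -0.0], [-0.031, 1.0, -0.001], [0.0, -0.001, -1.0]]
wrist_force: [-1.2, -1.0, 2.7]
width: 0.5
gripper_force: 1.8
```

>>> arm_command:
  deltas:
    - [0,0,0.1,0,0,0]
    - [0,0,0.2,0,0,0]
    - [0,0,0.4,0,0,0]
    - [0,0,0.4,0,0,0]
    - [0,0,0.4,0,0,0]
    - [0,0,0.3,0,0,0]
    - [0,0,0.2,0,0,0]
    - [0,0,0,0,0,0]

```text
time_s: 19.12
tool_pos: [496.8, 189.0, 414.4]
orientation: [[-0.999, -0.032, 0.002], [-0.032, 0.999, 0.001], [-0.003, 0.001, -1.0]]
wrist_force: [-0.9, 1.0, 0.7]
width: 0.1
gripper_force: 0.0
```

```bash
python3 - <<'E'
from h import *
shot('wrist','w5.png'); _,t=shot('scene','s5.png')
a=cv2.imread('pics/w5.png')[130:340,200:440]; b=cv2.imread('pics/s5.png')[140:240,220:340]
o=np.zeros((400,800,3),np.uint8)
for im,x,y,k in((a,0,0,1.8),(b,435,0,3)):
    r=cv2.resize(im,None,fx=k,fy=k); r=r[:600-y,:800-x]; o[y:y+r.shape[0],x:x+r.shape[1]]=r
cv2.imwrite('pics/c5.png',o)
E
```

```text
(no output)
```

View pics/c5.png

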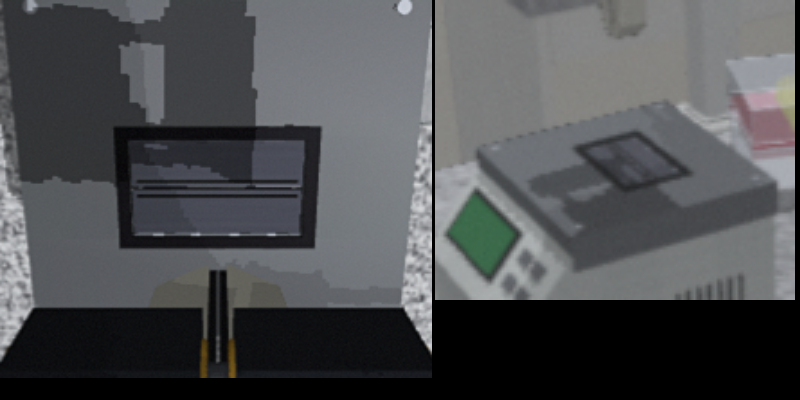

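The wrist and scene views show both flaps shut level at wrist (320,234), with no tab showing. On backing off, only the flaps' 2–3 N was left, so the cartridge is latched below. Handing in.

```bash
python3 -c "
from workcell import arm
print(arm.close_job())"
```

```text
the job is handed in; nothing more can be done
None
```

The unused cartridge is pushed home in the reader, both flaps closed over it, and the job is handed in at about 19 s; the push peaked at 23.5 N on the hard stop, slightly over the 20 N guide, and the latch is inferred from the closed flaps and low back-off force, not seen directly.

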